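Clear the strip-down board and shelve the scraper

TASK

Pick up the red scraper block and wipe all four loose chips of broken casing off the sloping white board into the blue tray at its end; only the scraper may touch the chips, not the gripper. Then set the scraper down gently on the yellow pad, upright on its rubber foot, centred and in line with the two blocks beside it on the tool shelf, and let go. Leave those blocks and the meter, can and tape roll as they are.

Things in the scene. Friction and masses are not known exactly. Their poses are not given: they have to be found in the camera images.
- scraper: loose scraper block, 122 long x 30 thick x 70 mm high, 0.15 to 0.3 kg: red grip 110 mm long (20 to 70 mm up) on a black rubber foot 122 mm long. Stands on its foot on the table between robot and board. Origin at the centre of the underside; x along its length, y through its thickness (grip across this), z up. The same either way round
- board: fixed white board rising 24 degrees away from the robot. Frame on the slope: origin at the centre of the white face, 85 mm above the table; x uphill, y across, z square out of the face (face at z = 0; x -65 to 70 mm, y -130 to 130 mm). A blue lip along the lower edge (x -71 to -65 mm) is 10 mm proud. Top and both ends are open. Chips lie within 75 mm of the middle in y
- tray: fixed open blue steel tray standing level on the table at one end of the board, either the left or the right, with its near end 18 mm under the board's end. 170 (x) x 276 (y) x 30 mm high, walls 3 mm; origin at the centre of its underside. Its centre is 250 mm from the board's centre
- shelf: fixed low plywood tool shelf at the other end of the board, deck 30 mm above the table. Origin on the table; deck spans x -105 to 45 mm, y -97 to 97 mm. Three bays side by side at y = -62, 0 and 62 mm, all at x = -30 mm: the empty one is marked by the yellow pad, two hold blocks
- pad: thin fixed yellow pad marking the empty bay, 130 (x) x 40 (y) x 2 mm, on the shelf deck; origin at the centre of its underside (30 mm above the table), so the scraper's foot comes to rest 32 mm above the table. Blocks in the row lie lengthwise along x; 32 mm is free on either side of a centred scraper
- block_a: brown wooden block with cork foot, 122 x 30 x 70 mm, standing in a bay of the shelf; origin at the centre of its underside, x lengthwise. Leave alone
- block_b: pale wooden block with grey foot, 122 x 30 x 70 mm, standing in a bay of the shelf; origin at the centre of its underside, x lengthwise. Leave alone
- chip0: a loose chip of broken plastic casing, black, about 46 x 24 x 10 mm, lying flat on the sloping board at the start, its longer side roughly across the slope (along the board's y, within 0.4 rad); origin at the centre of its underside, x along the shorter side, y along the longer, z up out of the board. 20 g
- chip1: a loose chip of broken plastic casing, orange, about 42 x 26 x 9 mm, lying flat on the sloping board at the start, its longer side roughly across the slope (along the board's y, within 0.4 rad); origin at the centre of its underside, x along the shorter side, y along the longer, z up out of the board. 20 g
- chip2: a loose chip of broken plastic casing, black, about 44 x 22 x 10 mm, lying flat on the sloping board at the start, its longer side roughly across the slope (along the board's y, within 0.4 rad); origin at the centre of its underside, x along the shorter side, y along the longer, z up out of the board. 20 g
- chip3: a loose chip of broken plastic casing, grey, about 40 x 25 x 12 mm, lying flat on the sloping board at the start, its longer side roughly across the slope (along the board's y, within 0.4 rad); origin at the centre of its underside, x along the shorter side, y along the longer, z up out of the board. 20 g
- meter: bystander: orange test meter lying flat beyond the board, 90 x 150 x 45 mm, origin at the centre of its underside
- can: bystander: blue spray can with red cap, 58 mm across, 170 mm high, upright, origin at the centre of its underside
- tape: bystander: roll of dark green tape lying flat, 100 mm across, 48 mm high, origin at the centre of its underside
Not all that is in view belongs to the job. Leave any green look-alike of the scraper alone.

How it is judged:
By the outcome, as a careful person would: the job done as asked, in the order asked, and still so for the second after the job is handed in, with the robot touching nothing.
It also fails if it takes over 46 s, if anything falls off the work surface, if the arm or the gripper's body presses on something with over 40 N, if the wrist force passes 120 N, or if a joint passes its speed limit or range.

ROBOT

A 6-joint arm with a two-finger parallel gripper is mounted at the origin on the work surface. World frame = base frame: x ahead of the robot, y to its left, z up, the work surface at z = 0. Lengths are in m, angles in degrees, forces in N, time in s.
With the tool pointing down it reaches from about 0.35 to 1 m from the base axis. Payload 7.1 kg.
Tool frame: the origin (TCP) lies at the very end of the fingers, on their centre line; the grasp point (between the pads) lies 19 mm behind it; y points along the fingers, z is the direction in which the jaws open and shut, and the axes are right-handed (so a half turn about y gives the same grasp; the last joint's range is limited). The gripper opens to 85 mm and grips with 20 to 120 N. Pads are 22 mm wide; open, the fingers measure 114 mm over their backs; the gripper's body (76 mm by 85 mm) begins 54 mm behind the grasp point. The pads swing forward as they close: fully open they stand 13 mm farther back than shut.
Start: joints at [-68.812, 24.242, 93.386, -0, 62.372, -1.089], TCP at [0.237, -0.578, 0.231] pointing down, gripper open.
Joint ranges: [-172.04, 172.04], [-51.8, 120.97], [4.93, 147.93], [-75.15, 255.16], [6.16, 154.13], [-145.62, 145.62]. Speed limits (degrees/s): [136.94, 136.94, 172.46, 180, 180, 180].

INTERFACE

Orientations are given as [roll, pitch, yaw] about the fixed x, y, z axes, in that order (R = Rz(yaw) Ry(pitch) Rx(roll)).
In Python, from plant import observe, eyes, r gives the robot as it stands.
- The arm moves only by the shell command python3 -m handwheel 'ROWS' [OPENING] [FORCE]. ROWS is JSON, a list of rows, each an object of numbers: "dx", "dy", "dz": the shift along the tool's x, y, z in m; "roll": the turn about the tool's y in rad. A call has 1 to 5 rows; each row is the pose to reach, as a shift and turn from the pose commanded when the call began, along the tool's axes at that moment; what a row does not reach only later rows make up. A row lasts 1/12 s, in which the tool goes at most 41.7 mm and 7.16 degrees, less where a joint would pass 70% of its speed; a pose out of reach is approached as far as the arm can. A call with a gripper value outside its range is refused whole. OPENING is the closure, from 0 (fully open) to 1 (shut), set as the call begins (- or left out, the last holds). The fingers move at their own pace and stop on an object; FORCE is the grip in N (left out, the last holds). Time passes only in rows, so rows that repeat a pose let the fingers close. It gives the time, the measured TCP pose, the force and the opening at its end, in the units of the state.
- observe(): the state, without advancing time (a new reading comes with each control period).
- eyes.snapshot(name): name is "scene" or "top" or "wrist"; returns a dict with "frame" (420x560x3 uint8, blue, green, red), "range_z" (420x560 float32, m along the optical axis (not along the pixel's ray), 0 where there is no reading), "camera_matrix" (3x3 intrinsics, pixels), "R" (3x3) and "t" (3): a world point X has camera coordinates R X + t. Camera axes: x right, y down, z forward; pixel columns grow to the right and rows downward; lengths in m; the calibration is good to about 2 mm. A picture is of the moment at which its call begins.
- r.sign_off(): hands the job in, once; it reports no verdict.
The state is a dict: "clock": time; "joint_positions": joint angles; "joint_vel": joint speeds; "tau": joint torques, N m; "eef_pos": TCP position; "ee_rot": TCP orientation; "wrist_force": force on the tool from outside, world axes, zero at the start; "ft_torque": the same for the moment, N m; "opening": finger opening in m.
Only numpy, scipy, OpenCV 4.12 (cv2) and the standard library are available. Lean on these libraries where they do the work, as an engineer would, in place of code of your own. Each camera call takes 0.05 s, during which the arm holds its last target. There are 200 camera calls.

## Working session

There is one attempt and no reset: what is moved stays moved. The work goes in short steps, Python scripts to look and compute and a shell command to move; the robot and the scene stay as the last step left them, time stands still between calls to the robot, and variables do not carry over. Pictures are saved under pics/ and viewed, about 8 in all and at most 12, crops included, and the job is handed in when it is done.

```bash
ls; mkdir -p pics; python3 - <<'E'
from plant import observe, eyes, r
import cv2, numpy as np
s=observe(); print(s)
for n in ["scene","top"]:
    d=eyes.snapshot(n); cv2.imwrite(f"pics/{n}0.png",d["frame"]); np.savez(f"pics/{n}0.npz",**d)
    print(n,d["R"],d["t"],d["camera_matrix"])
E
```

```text
pics
{'clock': 0.0, 'joint_positions': array([-6.88130621e+01,  2.42845385e+01,  9.34321461e+01, -1.36740221e-03,
        6.23740135e+01, -1.08738214e+00]), 'joint_vel': array([-0.02498854, -0.03850978,  0.03379403,  0.02203635,  0.00635507,
        0.02602078]), 'tau': array([-1.94085369e-04, -5.57387996e+01, -2.81735229e+01, -1.74870279e-04,
        7.26145052e-03, -2.16928214e-06]), 'eef_pos': array([ 0.23672834, -0.57782623,  0.23053964]), 'ee_rot': array([-9.00907047e+01,  5.10914289e-04, -1.57725045e+02]), 'wrist_force': array([-0.04361868,  0.63030296,  0.37011603]), 'ft_torque': array([0.0093701 , 0.05675426, 0.0352576 ]), 'opening': 0.08511157205446758}
scene [[-0.80740544  0.58995662 -0.00690231]
 [ 0.46502289  0.62913594 -0.62284964]
 [-0.36311178 -0.50610192 -0.78231112]] [ 0.41654939 -0.22280685  1.3735705 ] [[381.8830372    0.         278.25270047]
 [  0.         381.8830372  210.61433656]
 [  0.           0.           1.        ]]
top [[-0.11568709 -0.99326818 -0.00590039]
 [-0.9708699   0.11432921 -0.21057177]
 [ 0.20982883 -0.01863192 -0.97756059]] [0.10434851 0.53897027 1.14414585] [[459.86664611   0.         276.86949316]
 [  0.         459.86664611 212.31143443]
 [  0.           0.           1.        ]]
```

View pics/top0.png

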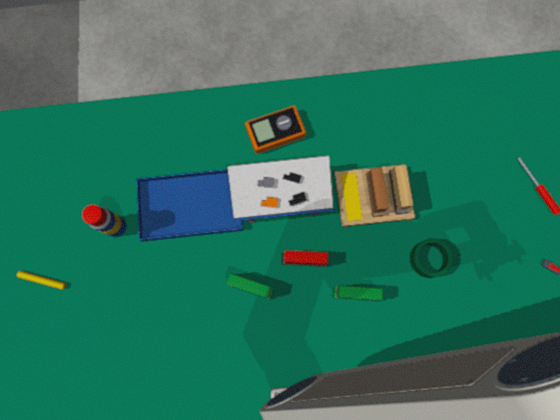

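View pics/scene0.png

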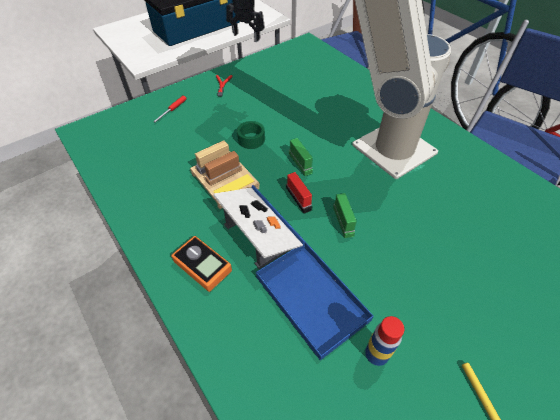

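The top view shows the tray to the left of the board (+y) and the shelf to the right (−y). The red scraper is at about (305,258), the pad at (352,197) next to the board, and the chips at (267,182), (292,177), (270,202) and (299,199).

```bash
cat > h.py <<'E'
import numpy as np, cv2
def cloud(d):
    K=d["camera_matrix"];z=d["range_z"];v,u=np.indices(z.shape)
    P=np.stack([(u-K[0,2])/K[0,0]*z,(v-K[1,2])/K[1,1]*z,z],-1)
    return (P-d["t"])@d["R"]   # R^T (P-t)
def proj(d,X):
    c=d["R"]@np.asarray(X)+d["t"];p=d["camera_matrix"]@c;return p[:2]/p[2]
def rect(P):
    (c,s,a)=cv2.minAreaRect((P[:,:2]*1000).astype(np.float32))
    if s[0]<s[1]: s=(s[1],s[0]);a+=90
    return np.round(c,1),np.round(s,1),round((a+90)%180-90,1)  # long axis angle from world x
E
python3 - <<'E'
import numpy as np,cv2
from h import *
for n in ["top","scene"]:
    d=dict(np.load(f"pics/{n}0.npz"));W=cloud(d);f=d["frame"];ok=d["range_z"]>0
    hsv=cv2.cvtColor(f,cv2.COLOR_BGR2HSV);H,S,V=cv2.split(hsv)
    x,y,z=W[...,0],W[...,1],W[...,2]
    near=ok&(x>.3)&(x<.9)&(abs(y)<.6)
    def show(k,m):
        P=W[m]; 
        if len(P)>8: print(n,k,len(P),rect(P),"z",np.percentile(P[:,2],[5,50,95]).round(4))
    red=near&((H<6)|(H>174))&(S>150)&(V>80)&(z<.12)&(y<.2)
    show("red",red&(z>.062)); show("redall",red)
    show("pad",near&(H>22)&(H<32)&(S>150)&(z>.02)&(z<.05)&(y<0))
    show("tray",near&(H>105)&(H<125)&(S>120)&(z<.06)&(y>.08))
    show("deck",near&(z>.022)&(z<.04)&(H>8)&(H<32)&(y<0))
    wh=near&(S<30)&(V>150)&(z>.03)&(z<.15)&(y<.2)
    P=W[wh];
    for _ in range(4):
        A=np.c_[P[:,:2],np.ones(len(P))];c,*_=np.linalg.lstsq(A,P[:,2],rcond=None);P=P[abs(A@c-P[:,2])<.004]
    print("white",len(P),rect(P),"plane",c,"slope",np.degrees(np.arctan(np.hypot(*c[:2]))),"updir yaw",np.degrees(np.arctan2(c[1],c[0])),"zmed",P[:,2].min(),P[:,2].max())
    # top blocks
    show("blocks",near&(z>.09)&(z<.112)&(y<-.05)&(S>40)&(H<30))
    print("can",W[near&((H<6)|(H>174))&(S>150)&(z>.14)].mean(0) if (near&((H<6)|(H>174))&(S>150)&(z>.14)).any() else None)
E
```

```text
top red 510 (array([421.5, -16.2]), array([107.2,  30.6]), 81.1) z [0.0659 0.0698 0.0737]
top redall 550 (array([425.3, -21.2]), array([115.8,  39.2]), 80.9) z [0.0558 0.0696 0.0736]
top pad 708 (array([ 573.5, -163.5]), array([132.5,  42.1]), -0.5) z [0.0283 0.032  0.036 ]
top tray 5653 (array([605.7, 290.2]), array([368.8, 170.1]), 89.5) z [-0.0006  0.0037  0.0225]
top deck 2505 (array([ 638.6, -160.5]), array([445.2, 294. ]), 5.9) z [0.0262 0.0308 0.037 ]
white 3238 (array([607. ,  24.7]), array([259.2, 124.7]), 89.5) plane [ 0.41652408 -0.00179504 -0.16656182] slope 22.61309256897365 updir yaw -0.24691930402596665 zmed 0.058603027365385446 0.11332784929808191
top blocks 1041 (array([ 571. , -254.9]), array([110.5,  93.1]), -0.1) z [0.0945 0.0995 0.1033]
can [0.56880006 0.47555085 0.16655185]
scene red 282 (array([424.2, -16.5]), array([112.1,  28.4]), 80.5) z [0.0645 0.0706 0.0737]
scene redall 456 (array([425. , -16.6]), array([112.1,  30.4]), 80.7) z [0.0328 0.0687 0.0732]
scene pad 261 (array([ 574.3, -163. ]), array([126. ,  38.3]), -4.4) z [0.0303 0.0334 0.0362]
scene tray 6838 (array([607.7, 294.2]), array([427.4, 170.4]), 89.5) z [0.0015 0.0046 0.0285]
scene deck 982 (array([ 662.9, -171.9]), array([422.2, 286. ]), 11.0) z [0.0278 0.0321 0.0381]
white 875 (array([618.2,  24.8]), array([260.8, 105.9]), 89.3) plane [ 0.39196335 -0.00235587 -0.15077876] slope 21.40371087264305 updir yaw -0.344368418650622 zmed 0.07168563358951696 0.11009080752245548
scene blocks 582 (array([ 573.5, -203.8]), array([199.4, 109.6]), 90.0) z [0.0918 0.1004 0.1035]
can [0.57799331 0.48161346 0.16660429]
```

```bash
python3 - <<'E'
import cv2
f=cv2.imread("pics/top0.png");cv2.imwrite("pics/crop1.png",cv2.resize(f[145:305,220:420],None,fx=4,fy=3.7,interpolation=cv2.INTER_CUBIC))
E
```

```text
(no output)
```

View pics/crop1.png

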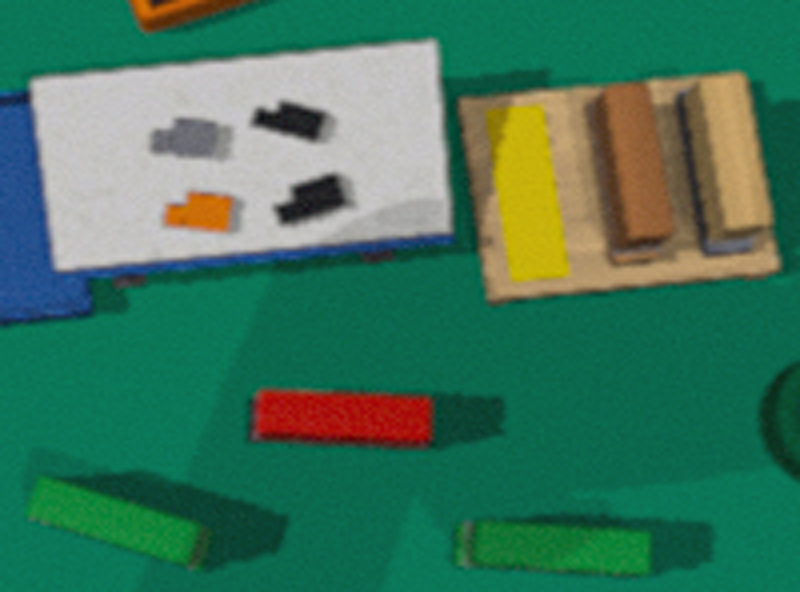

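The enlarged crop shows each item clearly. The scraper's red top is centred at crop (343,418), the pad at (528,192), and the chips at (190,138), (290,120), (200,212) and (315,200). Positions agree with the sizes given:

| Item | x (mm) | y (mm) | Angle |
|---|---|---|---|
| Scraper | 422 | −16 | long axis 81° |
| Board origin | 605 | 25 | yaw −0.5° |
| Pad | 573 | −162.5 | yaw about −0.5° |

Tilt can't be commanded, so I'll let the scraper pivot in a light grip until it sits flush on the slope. First I turn and move to above the scraper.

```bash
cat >> h.py <<'E'
def go(x,y,z,yaw):
    from plant import observe
    s=observe();p=s["eef_pos"];w=s["ee_rot"][2];a=np.radians(w);d=np.array([x,y,z])-p
    print("t %.2f at"%s["clock"],p.round(4),"rot",s["ee_rot"].round(2),"F",s["wrist_force"].round(1),"open",round(s["opening"],4))
    print("dx %.4f dy %.4f dz %.4f roll %.4f"%(d[0]*np.cos(a)+d[1]*np.sin(a),-d[2],-d[0]*np.sin(a)+d[1]*np.cos(a),-np.radians((yaw-w+180)%360-180)))
E
H="python3 -m handwheel"
$H '[{"roll":-0.12},{"roll":-0.24},{"roll":-0.36},{"roll":-0.48},{"roll":-0.6}]' 0
$H '[{"roll":-0.12},{"roll":-0.24},{"roll":-0.36},{"roll":-0.425},{"roll":-0.425}]'
$H '[{"dx":-0.03,"dz":0.005},{"dx":-0.07,"dz":0.0115},{"dx":-0.11,"dz":0.018},{"dx":-0.15,"dz":0.025},{"dx":-0.19,"dz":0.032}]'
$H '[{"dx":-0.04,"dz":0.0065},{"dx":-0.08,"dz":0.013},{"dx":-0.12,"dz":0.02},{"dx":-0.16,"dz":0.026},{"dx":-0.20,"dz":0.032}]'
$H '[{"dx":-0.04,"dz":0.0065},{"dx":-0.08,"dz":0.013},{"dx":-0.12,"dz":0.02},{"dx":-0.16,"dz":0.026},{"dx":-0.19,"dz":0.032}]'
python3 - <<'E'
from h import *
from plant import eyes
go(.4225,-.0165,.031,-99)
d=eyes.snapshot("wrist");cv2.imwrite("pics/w1.png",d["frame"]);np.savez("pics/w1.npz",**d)
W=cloud(d);H,S,V=cv2.split(cv2.cvtColor(d["frame"],cv2.COLOR_BGR2HSV));z=W[...,2]
m=(d["range_z"]>0)&((H<6)|(H>174))&(S>150)&(V>60)&(z>.06)&(z<.08);print(m.sum(),rect(W[m]),np.median(W[m][:,2]))
E
```

```text
t 0.10 at [ 0.2367 -0.5779  0.2306] rot [ -90.08    0.   -157.72] F [-0.5  0.5 -0.3] open 0.0855
dx -0.3847 dy 0.1996 dz -0.4491 roll -1.0249
0 (array([0., 0.]), array([0., 0.]), 0.0) naninvalid input
invalid input
invalid input
invalid input
invalid input
  return _methods._mean(a, axis=axis, dtype=dtype,
  ret = ret.dtype.type(ret / rcount)
```

View pics/w1.png

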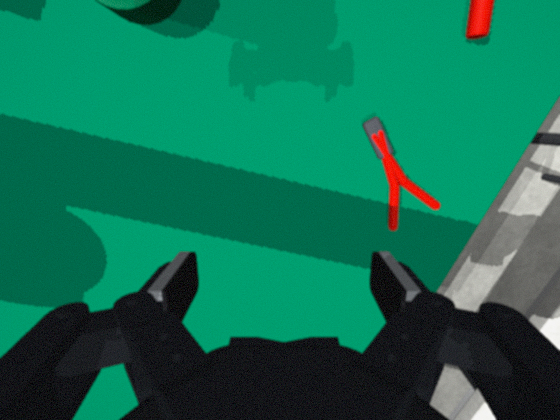

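Every row was refused, so the arm never moved and the picture only shows pliers by the fingers. All four keys are probably required, so I'll test that with one call.

```bash
H="python3 -m handwheel"
$H '[{"dx":0,"dy":0,"dz":0,"roll":-0.12},{"dx":0,"dy":0,"dz":0,"roll":-0.24},{"dx":0,"dy":0,"dz":0,"roll":-0.36},{"dx":0,"dy":0,"dz":0,"roll":-0.48},{"dx":0,"dy":0,"dz":0,"roll":-0.6}]' 0
```

```text
clock: 0.57
eef_pos: [0.2369, -0.5781, 0.231]
ee_rot: [-90.0, 0.0, -123.0]
wrist_force: [1.0, 0.3, -0.5]
opening: 0.0856
```

```bash
H="python3 -m handwheel"
$H '[{"dx":0,"dy":0,"dz":0,"roll":-0.12},{"dx":0,"dy":0,"dz":0,"roll":-0.24},{"dx":0,"dy":0,"dz":0,"roll":-0.36},{"dx":0,"dy":0,"dz":0,"roll":-0.425},{"dx":0,"dy":0,"dz":0,"roll":-0.425}]'
$H '[{"dx":-0.03,"dy":0,"dz":0.005,"roll":0},{"dx":-0.07,"dy":0,"dz":0.0115,"roll":0},{"dx":-0.11,"dy":0,"dz":0.018,"roll":0},{"dx":-0.15,"dy":0,"dz":0.025,"roll":0},{"dx":-0.19,"dy":0,"dz":0.032,"roll":0}]'
$H '[{"dx":-0.04,"dy":0,"dz":0.0065,"roll":0},{"dx":-0.08,"dy":0,"dz":0.013,"roll":0},{"dx":-0.12,"dy":0,"dz":0.02,"roll":0},{"dx":-0.16,"dy":0,"dz":0.026,"roll":0},{"dx":-0.20,"dy":0,"dz":0.032,"roll":0}]'
$H '[{"dx":-0.04,"dy":0,"dz":0.0065,"roll":0},{"dx":-0.08,"dy":0,"dz":0.013,"roll":0},{"dx":-0.12,"dy":0,"dz":0.02,"roll":0},{"dx":-0.16,"dy":0,"dz":0.026,"roll":0},{"dx":-0.19,"dy":0,"dz":0.032,"roll":0}]' | head -3
python3 - <<'E'
from h import *
from plant import eyes
go(.4225,-.0165,.031,-99)
d=eyes.snapshot("wrist");cv2.imwrite("pics/w2.png",d["frame"]);np.savez("pics/w2.npz",**d)
W=cloud(d);H,S,V=cv2.split(cv2.cvtColor(d["frame"],cv2.COLOR_BGR2HSV));z=W[...,2]
m=(d["range_z"]>0)&((H<6)|(H>174))&(S>150)&(V>60)&(z>.06)&(z<.08);print(m.sum(),rect(W[m]),np.median(W[m][:,2]))
E
```

```text
clock: 0.98
eef_pos: [0.2369, -0.5781, 0.231]
ee_rot: [-90.0, 0.0, -98.9]
wrist_force: [-0.1, -0.2, 0.1]
opening: 0.085
clock: 1.4
eef_pos: [0.2983, -0.3939, 0.2311]
ee_rot: [-90.0, 0.0, -99.2]
wrist_force: [0.9, 0.3, 0.2]
opening: 0.0854
clock: 1.82
eef_pos: [0.3612, -0.2013, 0.2315]
ee_rot: [-90.0, -0.0, -99.2]
wrist_force: [0.4, 0.2, 0.1]
opening: 0.0852
clock: 2.23
eef_pos: [0.4227, -0.0178, 0.2315]
ee_rot: [-90.0, 0.0, -99.1]
t 2.23 at [ 0.4227 -0.0178  0.2315] rot [-8.997e+01  2.000e-02 -9.910e+01] F [-0.1 -0.3 -0.5] open 0.0854
dx -0.0012 dy 0.2005 dz -0.0004 roll -0.0017
2657 (array([423.8, -17.4]), array([109.1,  28.6]), 80.2) 0.06986863487383349
```

View pics/w2.png

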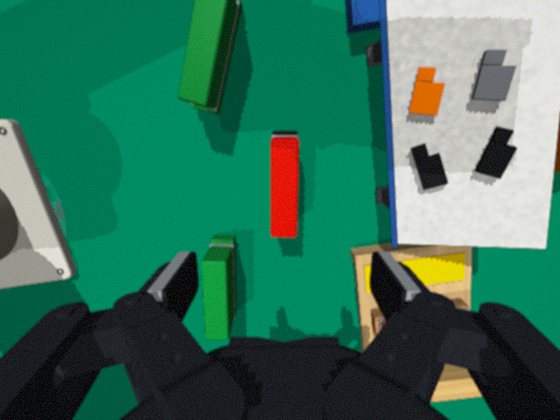

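The wrist view shows the red scraper at (285,188), between and ahead of the open fingers. The green look-alikes at (210,50) and (218,290) are clear of the fingers' path. It measures (423.8, −17.4) mm at 80.2°, which agrees with the first fix, so I go down and grip.

```bash
H="python3 -m handwheel"
$H '[{"dx":0,"dy":0.03,"dz":0.001,"roll":0.008},{"dx":0,"dy":0.06,"dz":0.001,"roll":0.008},{"dx":0,"dy":0.09,"dz":0.001,"roll":0.008},{"dx":0,"dy":0.12,"dz":0.001,"roll":0.008},{"dx":0,"dy":0.145,"dz":0.001,"roll":0.008}]'
$H '[{"dx":0,"dy":0.015,"dz":0,"roll":0},{"dx":0,"dy":0.03,"dz":0,"roll":0},{"dx":0,"dy":0.042,"dz":0,"roll":0},{"dx":0,"dy":0.052,"dz":0,"roll":0},{"dx":0,"dy":0.055,"dz":0,"roll":0}]'
$H '[{"dx":0,"dy":0,"dz":0,"roll":0},{"dx":0,"dy":0,"dz":0,"roll":0},{"dx":0,"dy":0,"dz":0,"roll":0},{"dx":0,"dy":0,"dz":0,"roll":0},{"dx":0,"dy":0,"dz":0,"roll":0}]' 1 40
$H '[{"dx":0,"dy":0,"dz":0,"roll":0},{"dx":0,"dy":0,"dz":0,"roll":0},{"dx":0,"dy":0,"dz":0,"roll":0},{"dx":0,"dy":0,"dz":0,"roll":0},{"dx":0,"dy":0,"dz":0,"roll":0}]'
```

```text
clock: 2.7
eef_pos: [0.4229, -0.0205, 0.0847]
ee_rot: [-90.0, -0.0, -99.6]
wrist_force: [0.1, -0.1, -0.4]
opening: 0.0854
clock: 3.12
eef_pos: [0.4228, -0.0206, 0.0301]
ee_rot: [-90.1, -0.0, -99.5]
wrist_force: [0.2, -0.4, 0.1]
opening: 0.0854
clock: 3.53
eef_pos: [0.4239, -0.0207, 0.032]
ee_rot: [-89.9, 0.0, -99.5]
wrist_force: [-1.5, -1.0, 3.8]
opening: 0.0294
clock: 3.95
eef_pos: [0.4239, -0.0207, 0.0319]
ee_rot: [-89.9, 0.0, -99.5]
wrist_force: [-0.6, -0.6, 7.0]
opening: 0.0298
```

The scraper is gripped at 29.8 mm, about 3.5 mm off along its length. Now I lift it, turn it to lie across the slope's length, and go to the shelf end of the board.

```bash
H="python3 -m handwheel"
$H '[{"dx":0,"dy":-0.01,"dz":0,"roll":0},{"dx":0,"dy":-0.03,"dz":0,"roll":0},{"dx":0,"dy":-0.06,"dz":0,"roll":0},{"dx":0,"dy":-0.09,"dz":0,"roll":0},{"dx":0,"dy":-0.12,"dz":0,"roll":0}]'
$H '[{"dx":0,"dy":-0.03,"dz":0,"roll":0.06},{"dx":0,"dy":-0.05,"dz":0,"roll":0.16},{"dx":0,"dy":-0.05,"dz":0,"roll":0.27},{"dx":0,"dy":-0.05,"dz":0,"roll":0.38},{"dx":0,"dy":-0.05,"dz":0,"roll":0.49}]' | tail -1
$H '[{"dx":0,"dy":0,"dz":0,"roll":0.11},{"dx":0,"dy":0,"dz":0,"roll":0.22},{"dx":0,"dy":0,"dz":0,"roll":0.33},{"dx":0,"dy":0,"dz":0,"roll":0.44},{"dx":0,"dy":0,"dz":0,"roll":0.55}]' | tail -1
$H '[{"dx":0,"dy":0,"dz":0,"roll":0.1},{"dx":0,"dy":0,"dz":0,"roll":0.2},{"dx":0,"dy":0,"dz":0,"roll":0.3},{"dx":0,"dy":0,"dz":0,"roll":0.36},{"dx":0,"dy":0,"dz":0,"roll":0.373}]'
python3 -c "
from h import *
go(.601,-.0753,.16,179.5)"
```

```text
clock: 4.37
eef_pos: [0.4227, -0.0206, 0.153]
ee_rot: [-90.1, -0.0, -99.5]
wrist_force: [1.2, 0.6, -1.2]
opening: 0.0293
opening: 0.0295
opening: 0.0292
clock: 5.62
eef_pos: [0.4229, -0.0206, 0.2017]
ee_rot: [-90.0, -0.0, 179.5]
wrist_force: [-0.7, -0.6, -0.9]
opening: 0.0295
t 5.62 at [ 0.4229 -0.0206  0.2017] rot [-9.0000e+01 -1.0000e-02  1.7945e+02] F [-0.7 -0.6 -0.9] open 0.0295
dx -0.1786 dy 0.0417 dz 0.0530 roll -0.0009
```

```bash
H="python3 -m handwheel"
$H '[{"dx":-0.03,"dy":0,"dz":0.009,"roll":0},{"dx":-0.065,"dy":0,"dz":0.02,"roll":0},{"dx":-0.10,"dy":0,"dz":0.031,"roll":0},{"dx":-0.135,"dy":0,"dz":0.042,"roll":0},{"dx":-0.165,"dy":0,"dz":0.05,"roll":0}]' | tail -1
$H '[{"dx":-0.0135,"dy":0.01,"dz":0.003,"roll":0},{"dx":-0.0135,"dy":0.025,"dz":0.003,"roll":0},{"dx":-0.0135,"dy":0.038,"dz":0.003,"roll":0},{"dx":-0.0135,"dy":0.042,"dz":0.003,"roll":0},{"dx":-0.0135,"dy":0.042,"dz":0.003,"roll":0}]' - 20
python3 - <<'E'
from h import *
from plant import eyes
go(.601,-.0753,.144,179.5)
a=eyes.snapshot("scene")["frame"][140:300,150:360];b=eyes.snapshot("top")["frame"][120:270,200:400]
cv2.imwrite("pics/c3.png",np.hstack([cv2.resize(a,(400,400)),cv2.resize(b,(400,400))]))
E
```

```text
opening: 0.0296
clock: 6.45
eef_pos: [0.5997, -0.0746, 0.1578]
ee_rot: [-90.0, -0.2, 179.6]
wrist_force: [-0.9, 0.5, -1.6]
opening: 0.0298
t 6.45 at [ 0.5997 -0.0746  0.1578] rot [-90.03  -0.22 179.63] F [-0.9  0.5 -1.6] open 0.0298
dx -0.0013 dy 0.0138 dz 0.0007 roll 0.0023
```

View pics/c3.png

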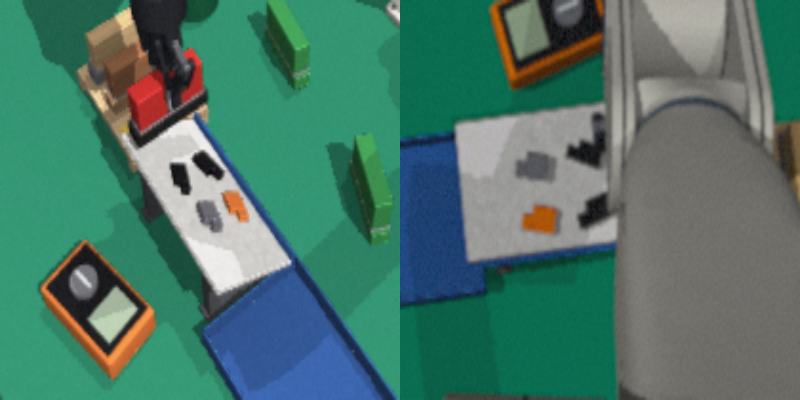

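The left half (scene view) shows the scraper level above the shelf end of the board, clear of the black chips at (180,178) and (207,163). Next I press it down while easing downhill, so it pivots flush.

```bash
H="python3 -m handwheel"
$H '[{"dx":0,"dy":0.008,"dz":0,"roll":0},{"dx":0,"dy":0.013,"dz":0,"roll":0},{"dx":0.001,"dy":0.017,"dz":0,"roll":0},{"dx":0.004,"dy":0.021,"dz":0,"roll":0},{"dx":0.008,"dy":0.025,"dz":0,"roll":0}]'
$H '[{"dx":0.002,"dy":0.003,"dz":0,"roll":0},{"dx":0.004,"dy":0.006,"dz":0,"roll":0},{"dx":0.006,"dy":0.009,"dz":0,"roll":0},{"dx":0.006,"dy":0.009,"dz":0,"roll":0},{"dx":0.006,"dy":0.009,"dz":0,"roll":0}]'
python3 - <<'E'
from h import *
from plant import eyes
go(.5815,-.0753,.112,179.5)
a=eyes.snapshot("scene")["frame"][140:260,180:330]
cv2.imwrite("pics/c4.png",cv2.resize(a,(750,600)))
E
```

```text
clock: 6.97
eef_pos: [0.5948, -0.0749, 0.1353]
ee_rot: [-90.0, 0.2, 179.6]
wrist_force: [-0.1, 0.5, 5.3]
opening: 0.0293
clock: 7.38
eef_pos: [0.5877, -0.0749, 0.1255]
ee_rot: [-90.0, 0.0, 179.6]
wrist_force: [-0.9, -0.9, 3.4]
opening: 0.0294
t 7.38 at [ 0.5877 -0.0749  0.1255] rot [-9.0000e+01  2.0000e-02  1.7959e+02] F [-0.9 -0.9  3.4] open 0.0294
dx 0.0061 dy 0.0135 dz 0.0005 roll 0.0016
```

View pics/c4.png

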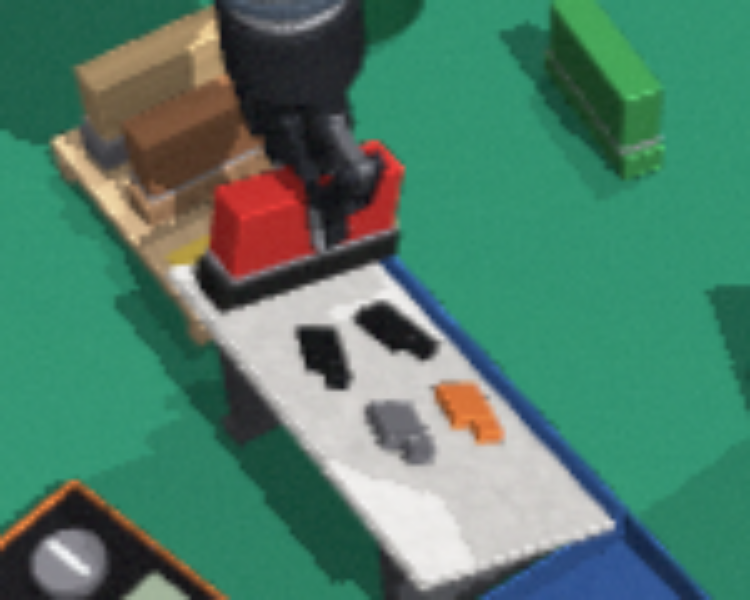

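The scraper is pivoting in the pads with only 3–5 N of contact force. Its foot spans crop (205,270)–(400,240), well ahead of the chips. I carry on until it is flush.

```bash
H="python3 -m handwheel"
$H '[{"dx":0.0015,"dy":0.003,"dz":0,"roll":0},{"dx":0.003,"dy":0.006,"dz":0,"roll":0},{"dx":0.0045,"dy":0.009,"dz":0,"roll":0},{"dx":0.0055,"dy":0.0115,"dz":0,"roll":0},{"dx":0.0055,"dy":0.0115,"dz":0,"roll":0}]'
$H '[{"dx":0.0005,"dy":0.001,"dz":0,"roll":0},{"dx":0.001,"dy":0.002,"dz":0,"roll":0},{"dx":0.001,"dy":0.002,"dz":0,"roll":0}]'
$H '[{"dx":0,"dy":0.001,"dz":0,"roll":0},{"dx":0,"dy":0.0015,"dz":0,"roll":0},{"dx":0,"dy":0.0015,"dz":0,"roll":0}]'
$H '[{"dx":0,"dy":0.001,"dz":0,"roll":0},{"dx":0,"dy":0.001,"dz":0,"roll":0}]'
```

```text
clock: 7.85
eef_pos: [0.5817, -0.0747, 0.1133]
ee_rot: [-90.0, -0.0, 179.6]
wrist_force: [-0.7, 0.2, 3.1]
opening: 0.03
clock: 8.1
eef_pos: [0.5811, -0.0748, 0.1118]
ee_rot: [-90.0, 0.0, 179.6]
wrist_force: [-0.0, 0.1, 5.0]
opening: 0.0293
clock: 8.35
eef_pos: [0.5807, -0.0747, 0.1105]
ee_rot: [-90.0, -0.0, 179.6]
wrist_force: [-1.1, -0.5, 6.5]
opening: 0.0297
clock: 8.52
eef_pos: [0.5807, -0.0747, 0.1104]
ee_rot: [-90.0, -0.0, 179.6]
wrist_force: [-5.0, 0.7, 16.2]
opening: 0.0295
```

The force jumped to 16 N along the slope's normal, so the foot is flush. I ease off, tighten the grip, and sweep towards the tray.

```bash
H="python3 -m handwheel"
$H '[{"dx":0,"dy":-0.001,"dz":0,"roll":0},{"dx":0,"dy":-0.002,"dz":0,"roll":0},{"dx":0,"dy":-0.002,"dz":0,"roll":0}]' - 70
$H '[{"dx":0,"dy":0,"dz":-0.005,"roll":0},{"dx":0,"dy":0,"dz":-0.012,"roll":0},{"dx":0,"dy":0,"dz":-0.02,"roll":0},{"dx":0,"dy":0,"dz":-0.03,"roll":0},{"dx":0,"dy":0,"dz":-0.04,"roll":0}]'
$H '[{"dx":0,"dy":0,"dz":-0.01,"roll":0},{"dx":0,"dy":0,"dz":-0.02,"roll":0},{"dx":0,"dy":0,"dz":-0.03,"roll":0},{"dx":0,"dy":0,"dz":-0.04,"roll":0},{"dx":0,"dy":0,"dz":-0.05,"roll":0}]'
python3 - <<'E'
from h import *
from plant import eyes
go(.5815,-.0753,.112,179.5)
a=eyes.snapshot("scene")["frame"][140:290,180:350]
cv2.imwrite("pics/c5.png",cv2.resize(a,(680,600)))
E
```

```text
clock: 8.77
eef_pos: [0.5802, -0.0746, 0.1107]
ee_rot: [-90.0, -0.1, 179.6]
wrist_force: [0.0, 0.5, -1.9]
opening: 0.0292
clock: 9.18
eef_pos: [0.5812, -0.0336, 0.1111]
ee_rot: [-90.0, -0.0, 179.6]
wrist_force: [-0.0, 0.1, -1.5]
opening: 0.0294
clock: 9.6
eef_pos: [0.5817, 0.0164, 0.1114]
ee_rot: [-90.0, 0.0, 179.6]
wrist_force: [0.7, -1.4, -1.1]
opening: 0.0291
t 9.60 at [0.5817 0.0164 0.1114] rot [-90.    0.  179.6] F [ 0.7 -1.4 -1.1] open 0.0291
dx -0.0004 dy -0.0006 dz 0.0917 roll 0.0018
```

View pics/c5.png

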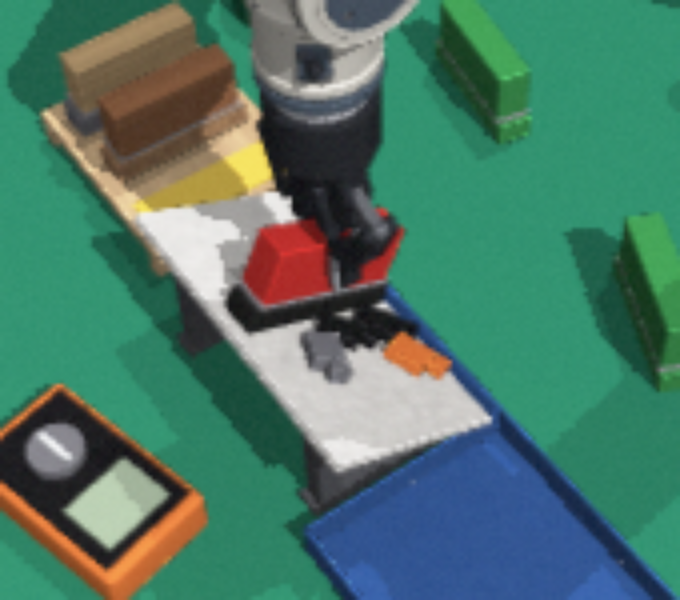

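The chips are gathering ahead of the foot: black at (365,325), grey at (325,355), orange at (418,355). Nothing has slipped under it, so I carry the wipe past the board's end.

```bash
H="python3 -m handwheel"
$H '[{"dx":0,"dy":0,"dz":-0.01,"roll":0},{"dx":0,"dy":0,"dz":-0.02,"roll":0},{"dx":0,"dy":0,"dz":-0.03,"roll":0},{"dx":0,"dy":0,"dz":-0.04,"roll":0},{"dx":0,"dy":0,"dz":-0.05,"roll":0}]'
$H '[{"dx":0,"dy":0,"dz":-0.01,"roll":0},{"dx":0,"dy":0,"dz":-0.02,"roll":0},{"dx":0,"dy":0,"dz":-0.03,"roll":0},{"dx":0,"dy":0,"dz":-0.04,"roll":0},{"dx":0,"dy":0,"dz":-0.05,"roll":0}]'
$H '[{"dx":0,"dy":0,"dz":-0.01,"roll":0},{"dx":0,"dy":0,"dz":-0.02,"roll":0},{"dx":0,"dy":0,"dz":-0.03,"roll":0},{"dx":0,"dy":0,"dz":-0.04,"roll":0},{"dx":0,"dy":0,"dz":-0.05,"roll":0}]'
$H '[{"dx":0,"dy":0,"dz":-0.01,"roll":0},{"dx":0,"dy":0,"dz":-0.02,"roll":0},{"dx":0,"dy":0,"dz":-0.02,"roll":0}]'
python3 - <<'E'
from h import *
from plant import eyes
go(.573,.19,.25,179.5)
a=eyes.snapshot("scene")["frame"][140:360,180:400]
cv2.imwrite("pics/c6.png",cv2.resize(a,(600,600)))
E
```

```text
clock: 10.07
eef_pos: [0.582, 0.0662, 0.1113]
ee_rot: [-90.0, -0.0, 179.6]
wrist_force: [0.6, 0.4, -1.9]
opening: 0.029
clock: 10.48
eef_pos: [0.5824, 0.1163, 0.1113]
ee_rot: [-90.0, -0.0, 179.6]
wrist_force: [-0.4, 0.6, -1.5]
opening: 0.029
clock: 10.9
eef_pos: [0.5828, 0.1663, 0.1113]
ee_rot: [-90.0, 0.0, 179.6]
wrist_force: [-0.7, 0.4, -1.9]
opening: 0.0294
clock: 11.15
eef_pos: [0.5831, 0.1872, 0.1114]
ee_rot: [-90.0, 0.0, 179.7]
wrist_force: [-0.4, -0.7, -1.9]
opening: 0.0292
t 11.15 at [0.5831 0.1872 0.1114] rot [-9.0030e+01  3.0000e-02  1.7966e+02] F [-0.4 -0.7 -1.9] open 0.0292
dx 0.0101 dy -0.1386 dz -0.0027 roll 0.0028
```

View pics/c6.png

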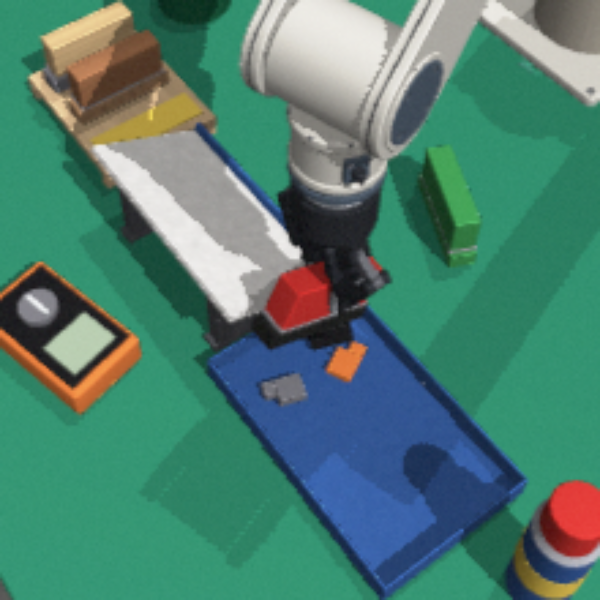

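Grey and orange are in the tray at (285,388) and (346,360), and the white face is clear. The black chips are hidden behind the scraper near (325,338). I lift away, look again, and re-check the pad from the earlier wrist frame.

```bash
H="python3 -m handwheel"
$H '[{"dx":0,"dy":-0.015,"dz":0,"roll":0},{"dx":0,"dy":-0.04,"dz":0,"roll":0},{"dx":0,"dy":-0.07,"dz":0,"roll":0},{"dx":0,"dy":-0.1,"dz":0,"roll":0},{"dx":0,"dy":-0.12,"dz":0,"roll":0}]' | tail -1
$H '[{"dx":0.02,"dy":0,"dz":0.02,"roll":0},{"dx":0.043,"dy":0,"dz":0.045,"roll":0},{"dx":0.067,"dy":0,"dz":0.07,"roll":0},{"dx":0.09,"dy":0,"dz":0.095,"roll":0},{"dx":0.11,"dy":0,"dz":0.117,"roll":0}]' | tail -1
$H '[{"dx":0.02,"dy":0,"dz":0.02,"roll":0},{"dx":0.043,"dy":0,"dz":0.045,"roll":0},{"dx":0.067,"dy":0,"dz":0.07,"roll":0},{"dx":0.082,"dy":0,"dz":0.09,"roll":0},{"dx":0.082,"dy":0,"dz":0.09,"roll":0}]' | tail -1
python3 - <<'E'
from h import *
from plant import eyes
go(.391,-.02,.056,179.5)
d=eyes.snapshot("scene");a=d["frame"][100:360,170:430]
cv2.imwrite("pics/c7.png",cv2.resize(a,(600,600)))
d=dict(np.load("pics/w2.npz"));W=cloud(d);H,S,V=cv2.split(cv2.cvtColor(d["frame"],cv2.COLOR_BGR2HSV));x,y,z=np.moveaxis(W,-1,0)
m=(d["range_z"]>0)&(H>22)&(H<32)&(S>150)&(z>.02)&(z<.05)&(y<0)&(x>.4);print("pad w2",m.sum(),rect(W[m]),x[m].min(),x[m].max(),y[m].max())
d=dict(np.load("pics/top0.npz"));W=cloud(d);H,S,V=cv2.split(cv2.cvtColor(d["frame"],cv2.COLOR_BGR2HSV));x,y,z=np.moveaxis(W,-1,0)
b=(d["range_z"]>0)&(z>.09)&(z<.112)&(S>40)&(H<30)&(x>.45)&(x<.7)
for n,m in (("a",b&(y<-.19)&(y>-.25)),("b",b&(y<-.26)&(y>-.33))): print(n,m.sum(),rect(W[m]))
E
```

```text
opening: 0.0296
opening: 0.0292
opening: 0.0291
t 12.45 at [ 0.3857 -0.0228  0.231 ] rot [-8.9950e+01 -1.5000e-01  1.7944e+02] F [ 0.7 -0.  -2.6] open 0.0291
dx -0.0053 dy 0.1750 dz -0.0028 roll -0.0010
pad w2 1552 (array([ 574.2, -164.4]), array([132.3,  43.4]), -0.7) 0.5082255976851864 0.6401951729829345 -0.14232205043689616
a 519 (array([ 571.6, -224.1]), array([110.,  32.]), -1.4)
b 522 (array([ 570.9, -285.6]), array([110.5,  31.7]), 0.2)
```

View pics/c7.png

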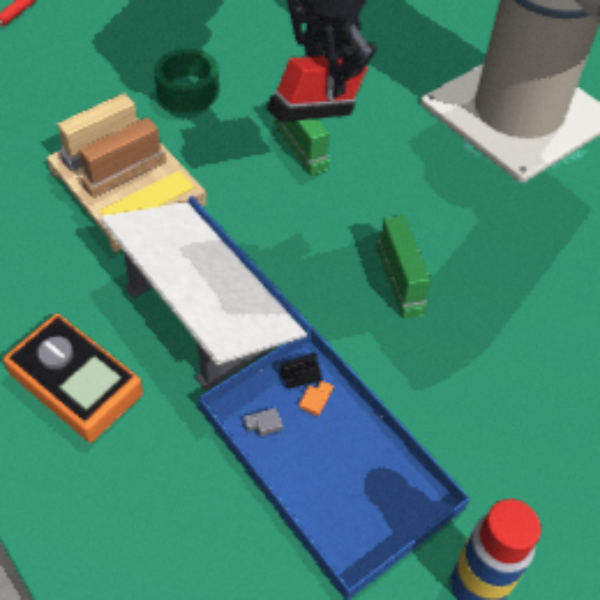

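The board is empty. In the tray are orange at (317,398), grey at (265,422) and a black pile at (300,370), which I'll check from closer. The pad centre measures about (573, −163) mm at −0.5°. Before placing, I level the scraper by pivoting it back on bare table.

```bash
H="python3 -m handwheel"
$H '[{"dx":-0.005,"dy":0.02,"dz":-0.003,"roll":0},{"dx":-0.005,"dy":0.055,"dz":-0.003,"roll":0},{"dx":-0.005,"dy":0.09,"dz":-0.003,"roll":0},{"dx":-0.005,"dy":0.125,"dz":-0.003,"roll":0},{"dx":-0.005,"dy":0.15,"dz":-0.003,"roll":0}]' | tail -1
$H '[{"dx":0,"dy":0.015,"dz":0,"roll":0},{"dx":0,"dy":0.022,"dz":0,"roll":0},{"dx":0,"dy":0.025,"dz":0,"roll":0},{"dx":0,"dy":0.025,"dz":0,"roll":0}]' - 20
$H '[{"dx":0,"dy":0.003,"dz":0,"roll":0},{"dx":-0.001,"dy":0.006,"dz":0,"roll":0},{"dx":-0.005,"dy":0.008,"dz":0,"roll":0},{"dx":-0.009,"dy":0.0105,"dz":0,"roll":0},{"dx":-0.009,"dy":0.0105,"dz":0,"roll":0}]'
$H '[{"dx":-0.004,"dy":0.0025,"dz":0,"roll":0},{"dx":-0.008,"dy":0.005,"dz":0,"roll":0},{"dx":-0.011,"dy":0.0075,"dz":0,"roll":0},{"dx":-0.011,"dy":0.0075,"dz":0,"roll":0}]'
$H '[{"dx":-0.003,"dy":0.0025,"dz":0,"roll":0},{"dx":-0.006,"dy":0.005,"dz":0,"roll":0},{"dx":-0.006,"dy":0.005,"dz":0,"roll":0}]'
```

```text
opening: 0.0295
clock: 13.25
eef_pos: [0.395, -0.0172, 0.0562]
ee_rot: [-90.0, -0.0, 179.6]
wrist_force: [-0.6, 0.4, -1.9]
opening: 0.0288
clock: 13.67
eef_pos: [0.4042, -0.0175, 0.0463]
ee_rot: [-90.0, 0.0, 179.6]
wrist_force: [-1.1, 1.2, 4.6]
opening: 0.029
clock: 14.0
eef_pos: [0.415, -0.0176, 0.0388]
ee_rot: [-90.0, -0.0, 179.6]
wrist_force: [-2.6, -0.0, 5.7]
opening: 0.0298
clock: 14.25
eef_pos: [0.4208, -0.0176, 0.0338]
ee_rot: [-90.0, -0.0, 179.6]
wrist_force: [-0.7, -0.4, 4.3]
opening: 0.0292
```

```bash
H="python3 -m handwheel"
$H '[{"dx":-0.001,"dy":0.001,"dz":0,"roll":0},{"dx":-0.001,"dy":0.0015,"dz":0,"roll":0},{"dx":-0.001,"dy":0.0015,"dz":0,"roll":0}]'
$H '[{"dx":0,"dy":0.001,"dz":0,"roll":0},{"dx":0,"dy":0.001,"dz":0,"roll":0}]'
$H '[{"dx":0,"dy":0.001,"dz":0,"roll":0},{"dx":0,"dy":0.001,"dz":0,"roll":0}]'
```

```text
clock: 14.5
eef_pos: [0.4219, -0.0177, 0.0326]
ee_rot: [-90.0, 0.0, 179.6]
wrist_force: [-1.3, 0.4, 6.2]
opening: 0.0295
clock: 14.67
eef_pos: [0.4226, -0.0177, 0.0318]
ee_rot: [-90.0, 0.1, 179.6]
wrist_force: [-1.0, 0.0, 9.4]
opening: 0.0293
clock: 14.83
eef_pos: [0.4234, -0.0177, 0.031]
ee_rot: [-90.0, 0.2, 179.6]
wrist_force: [0.5, -0.5, 8.4]
opening: 0.0293
```

```bash
H="python3 -m handwheel"
$H '[{"dx":0,"dy":0.001,"dz":0,"roll":0},{"dx":0,"dy":0.001,"dz":0,"roll":0}]'
$H '[{"dx":0,"dy":0.001,"dz":0,"roll":0},{"dx":0,"dy":0.001,"dz":0,"roll":0}]'
python3 - <<'E'
from h import *
from plant import eyes
go(.423,-.0177,.2,179.5)
d=eyes.snapshot("scene");W=cloud(d);f=d["frame"];H,S,V=cv2.split(cv2.cvtColor(f,cv2.COLOR_BGR2HSV));x,y,z=np.moveaxis(W,-1,0)
m=(d["range_z"]>0)&((H<6)|(H>174))&(S>150)&(x>.3)&(x<.5)&(abs(y)<.1)&(z<.12)&(z>.02)
t=m&(z>.064);P=W[t];print(t.sum(),rect(P),"tilt",np.degrees(np.arctan(np.linalg.lstsq(np.c_[P[:,0],np.ones(len(P))],P[:,2],rcond=None)[0][0])))
g=m&(y>-.008)&(z<.06);
p=proj(d,[.42,-.0177,.04]).astype(int)
a=cv2.resize(f[p[1]-45:p[1]+45,p[0]-45:p[0]+45],(400,400),interpolation=cv2.INTER_CUBIC)
q=proj(d,[.62,.18,.01]).astype(int);b=cv2.resize(f[q[1]-35:q[1]+35,q[0]-35:q[0]+35],(400,400),interpolation=cv2.INTER_CUBIC)
cv2.imwrite("pics/c8.png",np.hstack([a,b]))
E
```

```text
clock: 15.0
eef_pos: [0.4241, -0.0178, 0.0302]
ee_rot: [-90.0, 0.3, 179.6]
wrist_force: [1.3, 0.6, 10.1]
opening: 0.0292
clock: 15.17
eef_pos: [0.4248, -0.0178, 0.0294]
ee_rot: [-90.0, 0.4, 179.6]
wrist_force: [2.5, 0.7, 12.6]
opening: 0.029
t 15.17 at [ 0.4248 -0.0178  0.0294] rot [-89.98   0.35 179.58] F [ 2.5  0.7 12.6] open 0.029
dx 0.0018 dy -0.1706 dz -0.0001 roll 0.0014
162 (array([431.3,  -3. ]), array([107.9,  61.8]), -15.4) tilt -1.8555233156534667
```

View pics/c8.png

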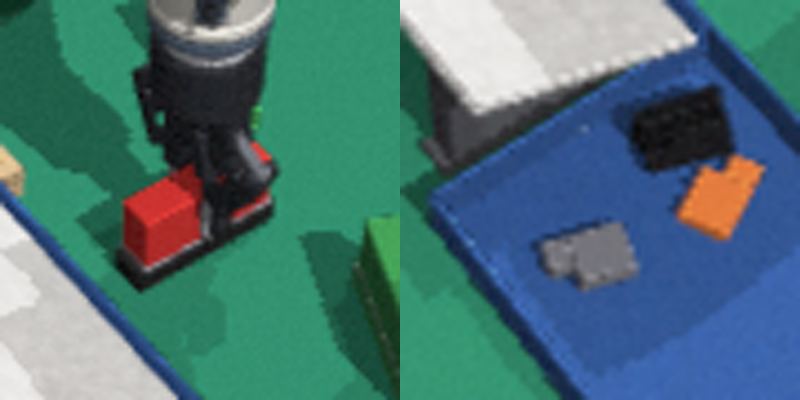

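The left half shows the scraper standing level on the table. The right half shows the black pile at (680,128) in the tray, about two chips wide, next to orange at (720,200) and grey at (590,255). I relieve the push, firm up the grip, lift, and measure the scraper's offset in the grip.

```bash
H="python3 -m handwheel"
$H '[{"dx":0,"dy":-0.001,"dz":0,"roll":0},{"dx":0,"dy":-0.002,"dz":0,"roll":0},{"dx":0,"dy":-0.002,"dz":0,"roll":0}]'
$H '[{"dx":0,"dy":0,"dz":0,"roll":0},{"dx":0,"dy":0,"dz":0,"roll":0},{"dx":0,"dy":-0.004,"dz":0,"roll":0},{"dx":0,"dy":-0.01,"dz":0,"roll":0},{"dx":0,"dy":-0.01,"dz":0,"roll":0}]' - 40
python3 - <<'E'
from h import *
from plant import eyes
go(.423,-.0177,.2,179.5)
for n in ("scene","top","wrist"):
    d=eyes.snapshot(n);np.savez(f"pics/{n}9.npz",**d);W=cloud(d);f=d["frame"];H,S,V=cv2.split(cv2.cvtColor(f,cv2.COLOR_BGR2HSV));x,y,z=np.moveaxis(W,-1,0)
    m=(d["range_z"]>0)&((H<6)|(H>174))&(S>140)&(x>.33)&(x<.52)&(abs(y+.0177)<.025)&(z<.12)&(z>.02)
    for k,t in (("top",m&(z>.073)),("all",m)):
        P=W[t]
        if len(P)>20: print(n,k,len(P),rect(P),"tilt",np.degrees(np.arctan(np.linalg.lstsq(np.c_[P[:,:2],np.ones(len(P))],P[:,2],rcond=None)[0][0])),P[:,0].min(),P[:,0].max(),np.percentile(P[:,2],[5,95]))
    if n=="top":
        B=(d["range_z"]>0)&(V<60)&(x>.5)&(x<.7)&(y>.12)&(y<.42)&(z<.06)&(S<120);P=W[B];print("black",B.sum(),rect(P) if len(P) else 0)
        G=(d["range_z"]>0)&(S<60)&(V>60)&(V<180)&(x>.5)&(x<.7)&(y>.16)&(y<.42)&(z<.06);print("grey",G.sum(),rect(W[G]) if G.any() else 0)
E
```

```text
clock: 15.47
eef_pos: [0.4219, -0.0176, 0.0302]
ee_rot: [-90.0, 0.1, 179.6]
wrist_force: [0.1, -0.7, -1.6]
opening: 0.0295
clock: 15.88
eef_pos: [0.4219, -0.0176, 0.0407]
ee_rot: [-90.0, 0.1, 179.6]
wrist_force: [0.2, 0.3, -2.6]
opening: 0.0295
t 15.88 at [ 0.4219 -0.0176  0.0407] rot [-9.0000e+01  6.0000e-02  1.7959e+02] F [ 0.2  0.3 -2.6] open 0.0295
dx -0.0011 dy -0.1593 dz 0.0001 roll 0.0015
scene top 170 (array([425.5, -12.8]), array([107.7,  39.7]), 1.2) tilt -1.6804712154011374 0.37143229387371896 0.47916644393139407 [0.07679379 0.08492264]
scene all 303 (array([425.5, -12.8]), array([107.7,  39.7]), 1.2) tilt -5.473821001683188 0.37143229387371896 0.47916644393139407 [0.04185436 0.08442536]
black 108 (array([607.2, 266.2]), array([290.5, 136. ]), -89.6)
grey 118 (array([624.9, 188.1]), array([128.7,  54.5]), 0.8)
wrist top 13721 (array([440.8, -17.8]), array([76.5, 31.2]), -0.5) tilt -0.6985212343741815 0.4025950442193701 0.4791498033516524 [0.07954929 0.08201829]
wrist all 14137 (array([440.9, -17.8]), array([76.6, 31.3]), -0.3) tilt -3.0241205982338513 0.4025950442193701 0.47924428050750506 [0.07861267 0.08200662]
```

The scraper is level to within 0.7°. It sits 3 mm ahead of the TCP, with its foot 30 mm below it. Moving over the pad to stop just above it.

```bash
H="python3 -m handwheel"
$H '[{"dx":0,"dy":-0.015,"dz":0,"roll":0},{"dx":0,"dy":-0.045,"dz":0,"roll":0},{"dx":0,"dy":-0.08,"dz":0,"roll":0},{"dx":0,"dy":-0.12,"dz":0,"roll":0},{"dx":0,"dy":-0.16,"dz":0,"roll":0}]' | tail -1
$H '[{"dx":-0.015,"dy":0,"dz":0.015,"roll":0},{"dx":-0.04,"dy":0,"dz":0.04,"roll":0},{"dx":-0.065,"dy":0,"dz":0.065,"roll":0},{"dx":-0.09,"dy":0,"dz":0.09,"roll":0},{"dx":-0.115,"dy":0,"dz":0.115,"roll":0}]' | tail -1
$H '[{"dx":-0.02,"dy":0,"dz":0.018,"roll":0},{"dx":-0.033,"dy":0,"dz":0.03,"roll":0},{"dx":-0.033,"dy":0,"dz":0.03,"roll":0},{"dx":-0.033,"dy":0,"dz":0.03,"roll":0}]'
python3 - <<'E'
from h import *
go(.570,-.163,.0622,179.5)
E
```

```text
opening: 0.0292
opening: 0.0291
clock: 17.2
eef_pos: [0.5682, -0.1641, 0.199]
ee_rot: [-90.0, -0.1, 179.5]
wrist_force: [0.1, 0.4, -1.8]
opening: 0.0289
t 17.20 at [ 0.5682 -0.1641  0.199 ] rot [-9.0030e+01 -8.0000e-02  1.7953e+02] F [ 0.1  0.4 -1.8] open 0.0289
dx -0.0018 dy 0.1368 dz -0.0011 roll 0.0005
```

```bash
H="python3 -m handwheel"
$H '[{"dx":-0.002,"dy":0.015,"dz":-0.001,"roll":0},{"dx":-0.002,"dy":0.04,"dz":-0.001,"roll":0},{"dx":-0.002,"dy":0.065,"dz":-0.001,"roll":0},{"dx":-0.002,"dy":0.09,"dz":-0.001,"roll":0},{"dx":-0.002,"dy":0.105,"dz":-0.001,"roll":0}]' | tail -1
$H '[{"dx":0,"dy":0.012,"dz":0,"roll":0},{"dx":0,"dy":0.02,"dz":0,"roll":0},{"dx":0,"dy":0.024,"dz":0,"roll":0},{"dx":0,"dy":0.024,"dz":0,"roll":0},{"dx":0,"dy":0.024,"dz":0,"roll":0}]'
python3 - <<'E'
from h import *
from plant import eyes
go(.570,-.163,.0622,179.5)
for n in ("wrist","scene"):
    d=eyes.snapshot(n);np.savez(f"pics/{n}10.npz",**d);cv2.imwrite(f"pics/{n}10.png",d["frame"]);W=cloud(d);f=d["frame"];H,S,V=cv2.split(cv2.cvtColor(f,cv2.COLOR_BGR2HSV));x,y,z=np.moveaxis(W,-1,0)
    ok=d["range_z"]>0
    for k,m in (("red",ok&((H<6)|(H>174))&(S>140)&(x>.45)&(x<.7)&(abs(y+.163)<.03)&(z>.1)&(z<.13)),
      ("pad",ok&(H>22)&(H<34)&(S>130)&(x>.48)&(x<.7)&(abs(y+.163)<.04)&(z>.02)&(z<.045)),
      ("a",ok&(z>.09)&(z<.108)&(S>40)&(H<30)&(x>.45)&(x<.7)&(y<-.19)&(y>-.25)),
      ("b",ok&(z>.09)&(z<.108)&(S>40)&(H<30)&(x>.45)&(x<.7)&(y<-.26)&(y>-.33))):
        P=W[m]
        if len(P)>20: print(n,k,len(P),rect(P),"x",P[:,0].min().round(4),P[:,0].max().round(4),"y",P[:,1].min().round(4),P[:,1].max().round(4),"z",np.median(P[:,2]).round(4))
E
```

```text
opening: 0.0293
clock: 18.03
eef_pos: [0.5708, -0.1627, 0.0715]
ee_rot: [-90.0, 0.1, 179.6]
wrist_force: [-0.3, 0.4, -2.0]
opening: 0.0288
t 18.03 at [ 0.5708 -0.1627  0.0715] rot [-8.9990e+01  5.0000e-02  1.7959e+02] F [-0.3  0.4 -2. ] open 0.0288
dx 0.0008 dy 0.0093 dz 0.0003 roll 0.0016
wrist red 13667 (array([ 589.7, -162.8]), array([76.9, 31.8]), -0.6) x 0.5512 0.6282 y -0.1786 -0.1468 z 0.1122
wrist pad 678 (array([ 630.4, -164.4]), array([40.4, 16.9]), 88.8) x 0.6215 0.6387 y -0.1846 -0.1441 z 0.0321
wrist a 11285 (array([ 573.9, -215.2]), array([109.3,  50.3]), -0.7) x 0.5192 0.6285 y -0.2407 -0.1901 z 0.0998
wrist b 8515 (array([ 570.8, -276.3]), array([112.5,  24.6]), 11.1) x 0.5179 0.6278 y -0.2991 -0.2706 z 0.0991
scene red 204 (array([ 574.1, -160.1]), array([108.7,  32.9]), -3.0) x 0.5198 0.6279 y -0.1792 -0.1434 z 0.1128
scene pad 85 (array([ 574.9, -157.9]), array([133.6,  27. ]), -13.3) x 0.5085 0.6378 y -0.1856 -0.1431 z 0.0327
scene a 159 (array([ 599.5, -225.3]), array([57.9, 34.4]), 0.7) x 0.5708 0.6283 y -0.2429 -0.2079 z 0.1006
scene b 184 (array([ 589.8, -286.7]), array([74.1, 33.5]), -3.0) x 0.5521 0.627 y -0.304 -0.2702 z 0.1003
```

View pics/wrist10.png

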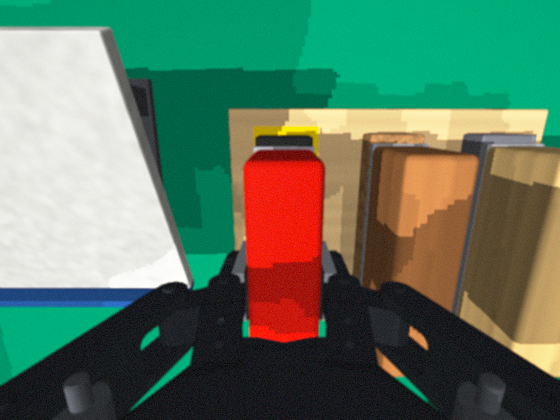

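The wrist view shows the scraper just above the pad, with yellow visible evenly past its far end at (285,132) and its line parallel to the blocks. The far end measures 628.2 mm against 628.5 and 627.8 for the blocks. Across, it is about 1–1.5 mm too far from the blocks, so I correct by 1 mm and lower slowly.

```bash
H="python3 -m handwheel"
$H '[{"dx":0,"dy":0.001,"dz":0.001,"roll":0},{"dx":0,"dy":0.003,"dz":0.001,"roll":0},{"dx":0,"dy":0.005,"dz":0.001,"roll":0},{"dx":0,"dy":0.007,"dz":0.001,"roll":0},{"dx":0,"dy":0.0075,"dz":0.001,"roll":0}]'
$H '[{"dx":0,"dy":0.0005,"dz":0,"roll":0},{"dx":0,"dy":0.001,"dz":0,"roll":0},{"dx":0,"dy":0.001,"dz":0,"roll":0}]'
```

```text
clock: 18.55
eef_pos: [0.5701, -0.1636, 0.0629]
ee_rot: [-90.0, -0.0, 179.6]
wrist_force: [0.3, -0.5, -2.7]
opening: 0.0292
clock: 18.8
eef_pos: [0.5704, -0.1637, 0.0622]
ee_rot: [-90.0, -0.0, 179.6]
wrist_force: [0.3, 0.9, -1.6]
opening: 0.0297
```

```bash
H="python3 -m handwheel"
$H '[{"dx":0,"dy":0.0005,"dz":0,"roll":0},{"dx":0,"dy":0.001,"dz":0,"roll":0},{"dx":0,"dy":0.001,"dz":0,"roll":0}]' - 20
```

```text
clock: 19.05
eef_pos: [0.5705, -0.1637, 0.0614]
ee_rot: [-90.0, 0.0, 179.6]
wrist_force: [-0.8, 0.3, -1.0]
opening: 0.0292
```

```bash
H="python3 -m handwheel"
$H '[{"dx":0,"dy":0.0005,"dz":0,"roll":0},{"dx":0,"dy":0.0005,"dz":0,"roll":0}]'
$H '[{"dx":0,"dy":0.0005,"dz":0,"roll":0},{"dx":0,"dy":0.0005,"dz":0,"roll":0}]'
```

```text
clock: 19.22
eef_pos: [0.5706, -0.1637, 0.0614]
ee_rot: [-90.0, 0.0, 179.6]
wrist_force: [-0.8, -0.2, 3.7]
opening: 0.0292
clock: 19.38
eef_pos: [0.5706, -0.1637, 0.0613]
ee_rot: [-90.0, 0.0, 179.6]
wrist_force: [-2.1, 0.8, 9.6]
opening: 0.0291
```

Firm contact at 9.6 N. I ease off 0.5 mm and open only partway, because the neighbouring block is close.

```bash
H="python3 -m handwheel"
$H '[{"dx":0,"dy":-0.0005,"dz":0,"roll":0},{"dx":0,"dy":-0.0005,"dz":0,"roll":0}]'
$H '[{"dx":0,"dy":-0.0005,"dz":0,"roll":0},{"dx":0,"dy":-0.0005,"dz":0,"roll":0},{"dx":0,"dy":-0.0005,"dz":0,"roll":0},{"dx":0,"dy":-0.0005,"dz":0,"roll":0}]' 0.5
```

```text
clock: 19.55
eef_pos: [0.5706, -0.1637, 0.0613]
ee_rot: [-90.0, 0.0, 179.6]
wrist_force: [-1.9, 1.7, 7.2]
opening: 0.0291
clock: 19.88
eef_pos: [0.5704, -0.1637, 0.0612]
ee_rot: [-90.0, -0.0, 179.6]
wrist_force: [-0.5, -0.5, -0.5]
opening: 0.0425
```

```bash
H="python3 -m handwheel"
$H '[{"dx":0,"dy":-0.005,"dz":0,"roll":0},{"dx":0,"dy":-0.02,"dz":0,"roll":0},{"dx":0,"dy":-0.045,"dz":0,"roll":0},{"dx":0,"dy":-0.08,"dz":0,"roll":0},{"dx":0,"dy":-0.12,"dz":0,"roll":0}]'
$H '[{"dx":0,"dy":-0.04,"dz":0,"roll":0},{"dx":0.03,"dy":-0.06,"dz":0,"roll":0},{"dx":0.07,"dy":-0.06,"dz":0,"roll":0},{"dx":0.11,"dy":-0.06,"dz":0,"roll":0},{"dx":0.14,"dy":-0.06,"dz":0,"roll":0}]' | tail -1
python3 - <<'E'
from h import *
from plant import eyes
go(.570,-.163,.0622,179.5)
L=[]
for n in ("wrist","scene"):
    d=eyes.snapshot(n);W=cloud(d);f=d["frame"];H,S,V=cv2.split(cv2.cvtColor(f,cv2.COLOR_BGR2HSV));x,y,z=np.moveaxis(W,-1,0)
    ok=d["range_z"]>0;L.append(f)
    for k,m in (("red",ok&((H<6)|(H>174))&(S>140)&(x>.45)&(x<.7)&(abs(y+.163)<.03)&(z>.09)&(z<.13)),
      ("pad",ok&(H>22)&(H<34)&(S>130)&(x>.48)&(x<.7)&(abs(y+.163)<.04)&(z>.02)&(z<.045)),
      ("a",ok&(z>.094)&(z<.106)&(S>40)&(H>6)&(H<30)&(x>.45)&(x<.7)&(y<-.2)&(y>-.25)),
      ("b",ok&(z>.094)&(z<.106)&(S>40)&(H>6)&(H<30)&(x>.45)&(x<.7)&(y<-.26)&(y>-.33))):
        P=W[m]
        if len(P)>20: print(n,k,len(P),rect(P),"z",np.median(P[:,2]).round(4))
a=cv2.resize(L[1][130:270,170:310],(400,400));b=cv2.resize(L[1][230:320,240:330],(400,400),interpolation=cv2.INTER_CUBIC)
cv2.imwrite("pics/c11.png",np.hstack([a,b]))
E
```

```text
clock: 20.3
eef_pos: [0.5691, -0.1633, 0.1813]
ee_rot: [-90.1, -0.2, 179.6]
wrist_force: [1.1, 0.1, -0.3]
opening: 0.0424
opening: 0.0425
t 20.72 at [ 0.4276 -0.1622  0.2417] rot [-9.000e+01 -2.000e-02  1.796e+02] F [ 0.1 -0.5  0.2] open 0.0425
dx -0.1424 dy 0.1795 dz -0.0002 roll 0.0018
wrist red 3077 (array([ 557.7, -163.5]), array([79.5, 27.7]), 0.0) z 0.1019
wrist pad 356 (array([ 562.5, -163.3]), array([108.9,  41.3]), -0.4) z 0.0318
wrist a 3354 (array([ 558.3, -225.4]), array([79.1, 30.6]), -0.6) z 0.0998
wrist b 3438 (array([ 558. , -286.7]), array([80.2, 30.2]), -0.6) z 0.0997
scene red 339 (array([ 572.7, -161.5]), array([108.7,  32.7]), -1.5) z 0.1022
scene pad 43 (array([ 575.3, -155.5]), array([130.6,  18.8]), -14.3) z 0.0333
scene a 272 (array([ 573.6, -224.2]), array([108.6,  33.5]), -1.7) z 0.1006
scene b 242 (array([ 573.2, -285.8]), array([108.4,  35.8]), 1.3) z 0.1008
```

The picture limit of 12 is reached, so the rest is by numbers. The scraper stands at (572.7, −163) mm with its top at 102 mm, in line with both blocks and centred on the pad. I count the black chips by comparing areas before and after.

```bash
python3 - <<'E'
from h import *
from plant import eyes, observe
def dark(d,name):
    W=cloud(d);H,S,V=cv2.split(cv2.cvtColor(d["frame"],cv2.COLOR_BGR2HSV));x,y,z=np.moveaxis(W,-1,0)
    m=((V<55)&(d["range_z"]>0)&(x>.5)&(x<.72)&(y>-.1)&(y<.42)&(z<.14)).astype(np.uint8)
    n,l,s,c=cv2.connectedComponentsWithStats(m)
    for i in range(1,n):
        if s[i,4]>=15:
            P=W[l==i];a=(P@d["R"].T+d["t"])[:,2].mean()**2/d["camera_matrix"][0,0]**2*1e6*s[i,4]
            print(name,s[i],"c",P.mean(0).round(3),"z",np.percentile(P[:,2],[5,50,95]).round(3),"mm2 %.0f"%a,rect(P))
for n in ("scene","top"):
    dark(dict(np.load(f"pics/{n}0.npz")),n+" before"); d=eyes.snapshot(n); dark(d,n+" now")
    W=cloud(d);f=d["frame"]
    if n=="top":
        g=f[150:300,130:340];print("board/lip z-outliers",)
    p0=cloud(dict(np.load(f"pics/{n}0.npz")))
    for nm,(x,y,h) in {"meter":(.75,.03,.045),"can":(.57,.478,.17)}.items(): pass
    q=np.load(f"pics/{n}0.npz")["frame"];diff=(np.abs(q.astype(int)-f).max(-1)>60).astype(np.uint8)
    k,l,s,c=cv2.connectedComponentsWithStats(diff);print(n,"changes",[tuple(map(int,r)) for r in s[1:] if r[4]>30])
E
```

```text
scene before [252 201  15  11  80] c [ 0.577 -0.013  0.083] z [0.078 0.083 0.088] mm2 670 (array([576. , -12.2]), array([45. , 21.5]), -79.5)
scene before [240 206   9  12  72] c [ 0.629 -0.005  0.106] z [0.101 0.106 0.111] mm2 560 (array([628.9,  -5. ]), array([42.9, 18.9]), 70.0)
scene before [224 211  12  18 101] c [ 0.659 -0.057  0.026] z [0.002 0.023 0.065] mm2 903 (array([659.1, -61.3]), array([36.8, 26. ]), -58.5)
scene before [256 250  29  19  97] c [0.647 0.114 0.023] z [0.002 0.009 0.066] mm2 752 (array([629.7, 118.4]), array([80.9, 44.8]), -31.7)
scene now [224 211  11  18  98] c [ 0.659 -0.057  0.027] z [0.005 0.023 0.065] mm2 876 (array([660. , -63.1]), array([37. , 24.8]), -63.8)
scene now [256 250  22  19  80] c [0.652 0.112 0.025] z [0.002 0.009 0.067] mm2 617 (array([645.3, 114. ]), array([61.4, 42.4]), -45.4)
scene now [291 253  18  15 179] c [0.57  0.175 0.023] z [0.011 0.024 0.032] mm2 1379 (array([569.4, 173.2]), array([43.3, 32.5]), -23.4)
scene changes [(237, 0, 53, 121, 2985), (292, 0, 3, 28, 81), (355, 0, 52, 63, 1178), (382, 0, 69, 102, 1972), (423, 0, 72, 1
[... 844 characters left out ...]
0.014 0.027 0.031] mm2 858 (array([566., 174.]), array([41.8, 31.2]), -23.2)
top now [310 213   8   3  15] c [ 0.542 -0.059  0.006] z [0.002 0.006 0.008] mm2 111 (array([541.8, -59. ]), array([19.6,  4.5]), -83.5)
board/lip z-outliers
top changes [(343, 170, 39, 53, 1016), (283, 172, 18, 11, 129), (374, 172, 18, 44, 388), (397, 173, 11, 15, 59), (353, 174, 129, 192, 16420), (258, 177, 17, 10, 133), (211, 183, 12, 14, 89), (289, 192, 18, 13, 138), (261, 197, 18, 11, 154), (207, 206, 26, 18, 319), (394, 214, 16, 5, 55), (283, 250, 46, 16, 640), (485, 333, 75, 87, 3408), (377, 365, 30, 27, 409), (304, 368, 53, 16, 225), (263, 381, 93, 30, 1344), (257, 407, 89, 13, 781), (354, 406, 13, 14, 159)]
```

The black pile's area (1379 mm²) matches both black chips together (1230 mm² before). Its 27–31 mm height means they are stacked, inside the tray. No dark chip is left elsewhere, and the can and meter show no change. Handing in.

```bash
python3 -c "
from plant import r,observe
print(observe()['clock']);r.sign_off()"
```

```text
20.9167
the job is handed in; nothing more can be done
```

I wiped all four chips into the tray, set the scraper upright on the yellow pad and let go. I handed the job in at 20.9 s of the 46 s allowed.

**How:** The moves can't tilt the tool, so I pressed the lightly gripped scraper onto the slope until it pivoted flush. One sweep towards the tray cleared the board. I then pivoted the scraper level again on bare table before placing it.

**Scraper:** It stands at about (572.7, −163) mm, against a pad centre of about (573, −163). Its top is at 102 mm, as expected. It is level with the two blocks along the row (573.6 and 573.2 mm), and its angle matches theirs to about 0.6°. The firmest push while setting it down was 9.6 N.

**Chips:** Orange and grey were seen separately in the tray. The two black chips are stacked, so I confirmed them by area (1379 mm² against 1230 mm² for the pair before) and pile height, not by seeing each one.

**Other objects:** Comparing pictures from before and after showed no change at the can or meter. Some changed areas lie near the tape roll and beside the blocks. I took these for the arm and its shadow and did not check them separately. The blocks measured where they were at the start.

**Failed or disagreeing checks:**
- My first moves were refused for missing keys, and nothing moved.
- The cameras disagreed by about 1–2 mm on the scraper's sideways position (−161.5 mm scene, −163.5 mm wrist).
- The last close-up could not be viewed because I had reached the 12-picture limit, so the final checks are by measurement only.

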